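# Sweep the spilled stone chips out from under the key stand's shelf

### The arm

A 6-joint arm with a two-finger parallel gripper is mounted at the origin on the work surface. World frame = base frame: x ahead of the robot, y to its left, z up, the work surface at z = 0. Lengths are in m, angles in rad, forces in N, time in s.
With the tool pointing down it reaches from about 0.35 to 0.85 m from the base axis. Payload 8.1 kg.
Tool frame: the origin (TCP) lies at the centre of the arm's flange, where the gripper is bolted on; the fingertips stand 186 mm ahead of it and the grasp point (between the pads) lies 167 mm ahead of it; z points along the fingers, y is the line along which they close (so a half turn about z gives the same grasp; the last joint's range is limited). The gripper opens to 93 mm and grips with 3 to 60 N. Pads are 15 mm wide; open, the fingers measure 128 mm over their backs; the gripper's body (75 mm by 188 mm) begins 65 mm behind the grasp point.
Start: joints at [1.074, 0.13, 1.488, -0, 1.523, -0.085], TCP at [0.24, 0.55, 0.405] pointing down, gripper open.
Joint ranges: [-2.96, 2.96], [-0.89, 2.26], [0.02, 2.5], [-1.34, 4.48], [0, 2.73], [-2.66, 2.66]. Speed limits (rad/s): [2.39, 2.39, 2.79, 3.14, 3.14, 3.14].

### API

Orientations are given as a rotation vector (axis times angle).
In Python, from plant import robot gives the robot as it stands.
- The arm moves only by the tool apply_moves, never from a script. Its argument "series" is a list of rows, each a list of 2 entries, a list of its own where there are three numbers: the shift along the tool's x, y, z in mm, then the turn, a rotation vector about the tool's x, y, z in rad. A call has 1 to 12 rows; each row shifts and turns the commanded pose from where the row before left it, along the tool's axes as they then stand; what a row does not reach is not made up. A row lasts 1/12 s, in which the tool goes at most 41.7 mm and 7.16 degrees, less where a joint would pass 70% of its speed; a pose out of reach is approached as far as the arm can. A call is refused whole if a number of a shift passes 41.7 or a number of a turn 0.125, either way. A call with a gripper value outside its range is refused whole. "claw" is the opening, from 0 (shut) to 1 (fully open), set as the call begins (left out, the last holds). The fingers move at their own pace and stop on an object; "newtons" is the grip in N (left out, the last holds). Time passes only in rows, so rows that do not move let the fingers close. It gives the time, the measured TCP pose, the force, the opening and the grip force at its end, in the units of the state.
- robot.read_state(): the state, without advancing time (a new reading comes with each control period).
- robot.read_camera(name): name is "scene" or "side" or "wrist"; returns (picture, depth): 480x640x3 uint8, blue, green, red; 480x640 float32, m along the optical axis (not along the pixel's ray), 0 where there is no reading.
- robot.calibration(name): a dict with "fx", "fy", "cx", "cy" (pixels), "extrinsics" (4x4, takes a point from world to camera coordinates). Camera axes: x right, y down, z forward; pixel columns grow to the right and rows downward; lengths in m; the calibration is good to about 2 mm. A picture is of the moment at which its call begins: read the wrist's pose just before it. calibration takes no time and is no camera call; for the wrist camera it gives the pose at the moment of the call.
- robot.close_job(): hands the job in; it is judged then, once.
The state is a dict: "t": time; "q": joint angles; "dq": joint speeds; "joint_torque": joint torques, N m; "tool_pos": TCP position; "orientation": TCP orientation; "force": force on the tool from outside, world axes, zero at the start; "wrist_torque": the same for the moment, N m; "opening": finger opening in m; "gripper_force": force on a finger pad.
Only numpy, scipy, OpenCV 4.12 (cv2) and the standard library are available. Lean on these libraries where they do the work, as an engineer would, in place of code of your own. Each camera call takes 0.05 s, during which the arm holds its last target. There are 200 camera calls.

### The job

Four loose stone chips lie on the walnut plinth, under the acrylic shelf of the key stand: sweep them all off the plinth's end into the brass tray with the scraper, never with the gripper itself. The scraper is stored handle-first in a pigeonhole of the organiser: draw it right out by its head, set it down on the credenza and let go, then take it again by its handle so that its head goes under the shelf. When all four chips are in the tray, stand the scraper on its rubber blade on the terrazzo top and let go; do not bump the key stand and leave the brush, canister, sunglasses, pebble sculpture and candle where they are.

Things in the scene. Friction and masses are not known exactly. Their poses are not given: they have to be found in the camera images.
- plinth: Fixed walnut slab: 230 mm along its x, 380 mm along its y, 36 mm thick; origin at the centre of its underside, on the credenza top. Its x points away from the robot (turned up to 0.12 rad). A brass strip 8 mm high runs along all its upper face at x = +67 to +70 mm. The tray is at one of its y ends (either), the canister at the other. The credenza top between plinth and robot is clear.
- key_stand: Fixed on the plinth, same axes; origin at the centre of the plinth's upper face. Its clear acrylic shelf, 8 mm thick, covers x = -55 to +90 mm, y = -165 to +165 mm, its underside 75 mm above the plinth. Open in front (-x) and at both y ends; held only by two 12 mm posts at x = +80, y = -120 and +120 mm (feet of 10 mm radius), with a key rail between them 58 mm up, hooks behind it.
- tray: Fixed open brass-toned tray, 200 mm along its x, 120 mm along its y, 22 mm high, walls and floor 4 mm; origin at the centre of its underside, on the credenza top, axes parallel to the plinth's. It stands at one y end of the plinth, 4 mm from it, its rim 14 mm lower than the plinth's upper face.
- organiser: Fixed walnut box, 180 mm along x, 140 mm along y, 96 mm high; origin at the centre of its underside. Open on its -x face (90 mm from the origin), which looks to world +y, turned up to 0.25 rad to the robot. Two pigeonholes, centred at y = -33 and +33 mm, 58 mm wide, open from 8 to 58 mm up: the scraper's handle in one, the brush's in the other (either), both heads sticking out in front.
- scraper_head (a point): Centre of the scraper's head: a beech block over a black rubber blade, 110 mm long (its x), 26 mm wide (its y; blade 22 mm wide, the lowest 14 mm), 40 mm high; this point is 20 mm above the blade's lower edge. x points from the handle to the head, z up. It stands by itself on the blade, weighs about 0.12 kg and balances about 20 mm from here towards the handle.
- scraper_handle (a point): Middle of the scraper's handle, on the same axes: 105 mm from scraper_head towards -x and 8 mm higher (28 mm above the blade's lower edge). The handle is a beech bar 20 mm wide and 20 mm high, from 55 to 155 mm behind the head's centre, in line with the head; its underside is 18 mm above the blade's lower edge.
- scraper_end (a point): Free end of the scraper's handle: 155 mm from scraper_head towards -x, 8 mm higher. In store it is about 95 mm inside the pigeonhole.
- brush_head (a point): Centre of the clothes brush's head, half-way up (18 mm): walnut, 120 x 36 x 36 mm with bristles beneath, wider than the scraper's. Its handle lies in the other pigeonhole, its head beside the scraper's, 66 mm from axis to axis. To be left alone.
- chip1_mid (a point): Centre of loose stone chip 1 of 4: an irregular flat piece of pale marble, about 25 x 19 mm and 9 mm thick, 11 g; it starts on the plinth, under the shelf.
- chip2_mid (a point): Centre of loose stone chip 2 of 4: an irregular flat piece of pale marble, about 25 x 19 mm and 9 mm thick, 11 g; it starts on the plinth, under the shelf.
- chip3_mid (a point): Centre of loose stone chip 3 of 4: an irregular flat piece of pale marble, about 25 x 19 mm and 9 mm thick, 11 g; it starts on the plinth, under the shelf.
- chip4_mid (a point): Centre of loose stone chip 4 of 4: an irregular flat piece of pale marble, about 25 x 19 mm and 9 mm thick, 11 g; it starts on the plinth, under the shelf.
- canister_mid (a point): Centre of the clear acrylic canister with clip-on lid, 97 mm across the clips and 131 mm high; stands on the credenza at the plinth's end opposite the tray (this point is 55 mm above its foot). To be left alone.
- shades_a_mid (a point): Centre of folded black sunglasses standing on the acrylic shelf, 138 x 40 x 40 mm. To be left alone.
- shades_b_mid (a point): Centre of folded brown sunglasses on the credenza to the robot's left, 138 x 40 x 40 mm. To be left alone.
- pebbles_mid (a point): Middle of a ceramic sculpture of three stacked pebbles on the acrylic shelf, 72 mm across, 77 mm high. To be left alone.
- candle_mid (a point): Centre of a round white candle pot on the credenza to the robot's left, 68 mm across, 70 mm high. To be left alone.
There are look-alikes about, which are no part of the job. Of the things that look like the tray, the larger one is meant.

How it is judged:
On the way, in this order (a step that is already met when the one before it is completed fails the run):
1. the scraper, drawn right out of the pigeonhole, stands on its blade on the credenza, let go (x of scraper_end in the frame of organiser below -0.09 m and height (world z) of scraper_head between 0.012 and 0.028 m and angle between scraper_head's own z axis and vertical below 0.15 rad and contact force between each of the fingers, the arm and scraper below 0.05 N), for 0.2 s.
2. all four chips lie in the tray (x of chip1_mid in the frame of tray between -0.1 and 0.1 m and y of chip1_mid in the frame of tray between -0.06 and 0.06 m and z of each of chip1_mid, chip2_mid, chip3_mid, chip4_mid in the frame of tray below 0.032 m and x of chip2_mid in the frame of tray between -0.1 and 0.1 m and y of chip2_mid in the frame of tray between -0.06 and 0.06 m and x of chip3_mid in the frame of tray between -0.1 and 0.1 m and y of chip3_mid in the frame of tray between -0.06 and 0.06 m and x of chip4_mid in the frame of tray between -0.1 and 0.1 m and y of chip4_mid in the frame of tray between -0.06 and 0.06 m), for 0.2 s.
At the end, for the whole second after the job is handed in: All four chips lie in the tray (each chip's centre within its 200 x 120 mm outline and lower than 32 mm above the credenza); the scraper stands at rest on its rubber blade on the credenza's terrazzo top (head centre 12 to 28 mm up, within 0.15 rad of upright), let go (all of step 2 and height (world z) of scraper_head between 0.012 and 0.028 m and angle between scraper_head's own z axis and vertical below 0.15 rad and contact force between each of the fingers, the arm and scraper below 0.05 N and linear speed of scraper below 0.02 m/s); the robot touches nothing.
It fails at once if the gripper or arm touches a chip (contact force between any of the fingers, the arm and chip1 above 0.2 N or contact force between any of the fingers, the arm and chip2 above 0.2 N or contact force between any of the fingers, the arm and chip3 above 0.2 N or contact force between any of the fingers, the arm and chip4 above 0.2 N).
It fails at once if the key stand is bumped by the gripper, arm or scraper (over 6 N) (contact force between any of the fingers, the arm, scraper and key_stand above 6 N).
It fails at once if the clothes brush is moved more than 25 mm (distance of brush_head from where it was at the start of the episode above 0.025 m).
It fails at once if the canister, a pair of sunglasses, the pebble sculpture or the candle is moved more than 15 mm or tipped (distance of any of canister_mid, shades_a_mid, shades_b_mid, pebbles_mid, candle_mid from where it was at the start of the episode above 0.015 m or angle between any of canister_mid, shades_a_mid, shades_b_mid, pebbles_mid, candle_mid's own z axis and vertical above 0.3 rad).
It also fails if it takes over 66 s, if anything falls off the work surface, if the arm or the gripper's body presses on something with over 40 N, if the wrist force passes 120 N, or if a joint passes its speed limit or range.

## Working session

There is one attempt and no reset: what is moved stays moved. The work goes in short steps, Python scripts to look and compute and a tool call to move; the robot and the scene stay as the last step left them, time stands still between calls to the robot, and variables do not carry over. Pictures are saved under pics/ and viewed, at most 10 in all, crops included, and the job is handed in when it is done.

Besides the shell and the picture viewer there is one more tool, called as a command line: name --argument value ..., lists and objects as JSON in quotes. apply_moves: Moves the arm, as the interface text tells. Its arguments: {"type":"object","properties":{"series":{"type":"array"},"claw":{"type":"number"},"newtons":{"type":"number"}},"required":["series"]}

```bash
mkdir -p pics; cat > h.py <<'E'
import numpy as np, cv2
from scipy.spatial.transform import Rotation as R
from plant import robot
def ray(name,u,v,z,c=None):
    c=c or robot.calibration(name); T=np.array(c["extrinsics"]); Rm=T[:3,:3]; o=-Rm.T@T[:3,3]
    d=Rm.T@np.array([(u-c["cx"])/c["fx"],(v-c["cy"])/c["fy"],1]); s=(z-o[2])/d[2]; return o+s*d
def dep(name,u,v,d,c=None):
    c=c or robot.calibration(name); T=np.array(c["extrinsics"])
    p=np.array([(u-c["cx"])/c["fx"]*d,(v-c["cy"])/c["fy"]*d,d]); return T[:3,:3].T@(p-T[:3,3])
def cloud(name,D,c=None):
    c=c or robot.calibration(name); T=np.array(c["extrinsics"])
    v,u=np.mgrid[:480,:640]; P=np.stack([(u-c["cx"])/c["fx"]*D,(v-c["cy"])/c["fy"]*D,D],-1)
    return (P-T[:3,3])@T[:3,:3]
def proj(name,p,c=None):
    c=c or robot.calibration(name); T=np.array(c["extrinsics"]); q=T[:3,:3]@np.array(p)+T[:3,3]
    return c["fx"]*q[0]/q[2]+c["cx"],c["fy"]*q[1]/q[2]+c["cy"]
E
python3 - <<'E'
from h import *
for n in ["scene","side","wrist"]:
    c=robot.calibration(n); p,d=robot.read_camera(n); cv2.imwrite(f"pics/{n}0.png",p); np.savez(f"{n}0.npz",p=p,d=d,c=c)
    T=np.array(c["extrinsics"]); print(n,-T[:3,:3].T@T[:3,3],T[2,:3].round(2))
s=robot.read_state(); print(s["t"],s["tool_pos"],s["orientation"],R.from_rotvec(s["orientation"]).as_matrix().round(3))
E
```

```text
scene [1.78983425 0.55078038 1.14722165] [-0.74 -0.34 -0.59]
side [-0.11036873 -0.8751403   0.95970952] [ 0.47  0.61 -0.63]
wrist [0.17121916 0.57898922 0.38332991] [ 0.25 -0.11 -0.96]
0.15 [0.24005452 0.54970727 0.40394068] [-6.42233251e-01 -3.07484166e+00  2.07946109e-03] [[-0.916  0.4   -0.001]
 [ 0.4    0.916 -0.001]
 [ 0.    -0.001 -1.   ]]
```

View pics/scene0.png

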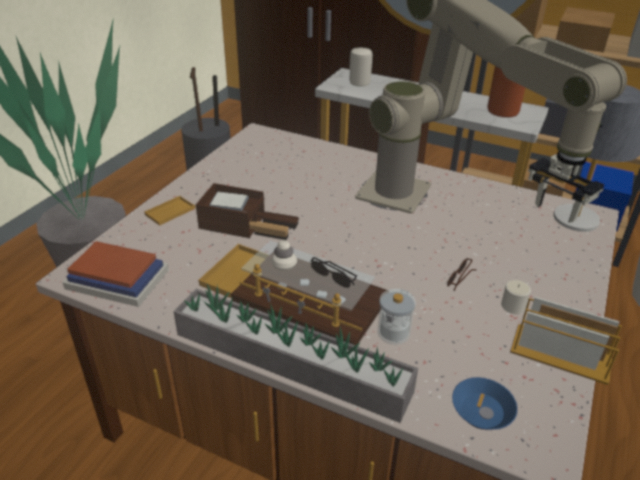

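View pics/side0.png

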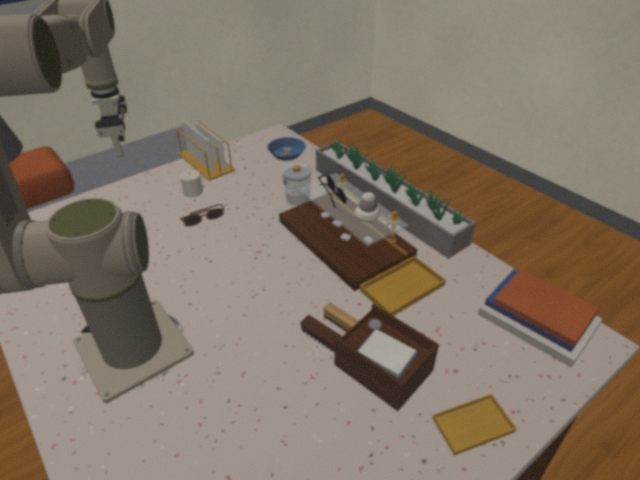

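View pics/wrist0.png

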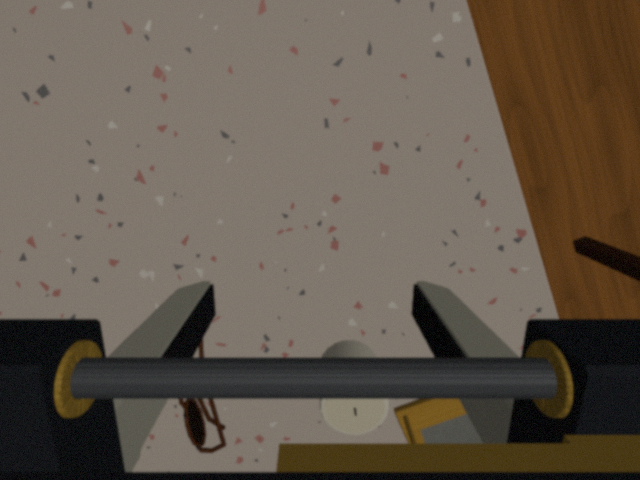

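The scene view shows the larger brass tray at (235,272), against the plinth's end; the side view has it at (403,286). The smaller look-alike lies alone at (475,423) in the side view and (170,210) in the scene view. The scraper is the beech head at (340,316) in the side view; the walnut one at (320,332) is the brush. I'll confirm these in an enlarged crop and measure.

```bash
cat > m.py <<'E'
from h import *
def box(m,lab):
    m=m.astype(np.uint8); n,l,s,ce=cv2.connectedComponentsWithStats(m)
    for i in range(1,n):
        if s[i,4]>60: yield i,(l==i),s[i],ce[i]
for n in ["side","scene"]:
    z=np.load(f"{n}0.npz",allow_pickle=True); p,d,c=z["p"],z["d"],z["c"].item(); X=cloud(n,d,c); H=cv2.cvtColor(p,cv2.COLOR_BGR2HSV)
    x,y,h=X[...,0],X[...,1],X[...,2]; ok=(d>0)&(x>.2)&(x<1)&(abs(y)<.75)
    print(n,"table z",np.median(h[ok&(abs(h)<.02)]))
    for lab,m in [("z36",ok&(abs(h-.036)<.005)),("z96",ok&(abs(h-.096)<.006)),("gold",ok&(h<.035)&(h>-.01)&(H[...,1]>150)&(H[...,0]>14)&(H[...,0]<28)&(H[...,2]>90)),("beech",ok&(h<.08)&(h>.02)&(y<0)&(H[...,1]>60)&(H[...,0]>8)&(H[...,2]>110))]:
        for i,mm,s,ce in box(m,lab):
            P=X[mm]; (cx,cy),(w,hh),a=cv2.minAreaRect(P[:,:2].astype(np.float32)*1000)
            print(lab,s[4],ce.round(),"c",round(cx),round(cy),"size",round(w),round(hh),"ang",round(a,1),"z",np.median(P[:,2]).round(3))
z=np.load("side0.npz",allow_pickle=True); im=z["p"][180:420,270:530]; cv2.imwrite("pics/crop.png",cv2.resize(im,None,fx=2.5,fy=2.5,interpolation=cv2.INTER_CUBIC)[:600,:650])
E
python3 m.py
```

```text
side table z -0.0003938835364932803
z36 4106 [345. 243.] c 662 -11 size 385 233 ang 87.6 z 0.035
z36 206 [434. 235.] c 847 -178 size 91 230 ang 25.4 z 0.036
z36 309 [340. 315.] c 437 -255 size 28 97 ang 10.4 z 0.039
z36 280 [529. 327.] c 762 -559 size 11 217 ang 8.0 z 0.036
z36 490 [320. 329.] c 372 -260 size 38 109 ang 11.7 z 0.035
z36 261 [380. 379.] c 393 -457 size 109 223 ang 46.9 z 0.036
z96 65 [210. 139.] c 577 649 size 193 8 ang 90.0 z 0.096
z96 64 [198. 142.] c 532 650 size 7 189 ang 0.7 z 0.095
z96 89 [296. 181.] c 656 222 size 37 86 ang 51.0 z 0.096
z96 904 [395. 350.] c 431 -417 size 144 180 ang 9.1 z 0.095
gold 257 [203. 167.] c 534 643 size 72 213 ang 1.6 z 0.009
gold 2546 [401. 285.] c 649 -261 size 130 205 ang 87.3 z 0.004
gold 2562 [473. 424.] c 476 -635 size 86 145 ang 71.9 z 0.003
beech 67 [434. 280.] c 718 -310 size 118 57 ang 34.9 z 0.022
beech 3443 [548. 304.] c 832 -554 size 148 205 ang 8.4 z 0.068
beech 73 [378. 299.] c 556 -259 size 20 118 ang 0.2 z 0.022
beech 322 [340. 314.] c 437 -254 size 28 95 ang 10.1 z 0.039
scene table z -0.0017529169123222418
z36 189 
[... 994 characters left out ...]
93. 304.] c 906 -221 size 34 34 ang 31.0 z 0.095
z96 120 [395. 315.] c 704 256 size 42 84 ang 14.4 z 0.096
z96 115 [558. 329.] c 577 634 size 153 12 ang 89.5 z 0.099
z96 67 [308. 338.] c 879 94 size 37 34 ang 66.5 z 0.097
z96 67 [320. 351.] c 900 139 size 40 23 ang 75.6 z 0.096
z96 80 [379. 364.] c 879 275 size 37 33 ang 56.5 z 0.096
z96 81 [393. 377.] c 902 322 size 31 38 ang 27.7 z 0.096
gold 367 [169. 210.] c 478 -630 size 93 143 ang 72.4 z 0.002
gold 917 [230. 271.] c 651 -267 size 103 200 ang 88.0 z 0.002
gold 607 [555. 362.] c 589 647 size 205 46 ang 88.7 z 0.008
beech 197 [270. 226.] c 441 -266 size 35 129 ang 10.2 z 0.037
beech 1675 [111. 262.] c 833 -552 size 146 206 ang 8.3 z 0.066
```

View pics/crop.png

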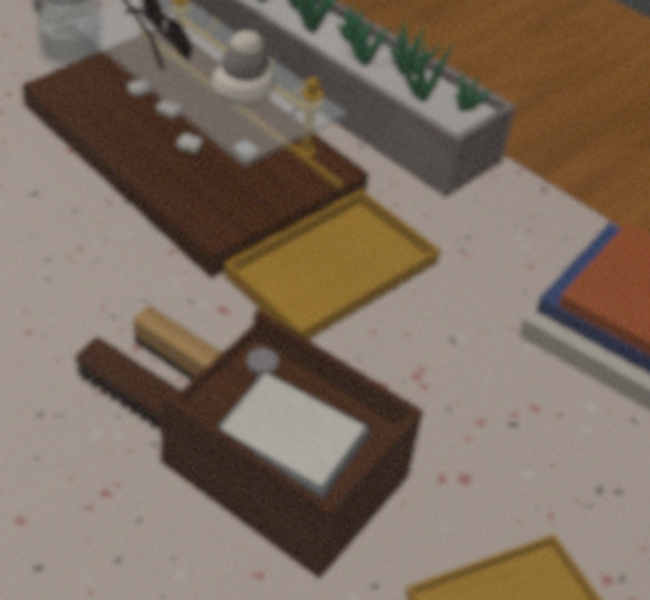

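The crop confirms it: the beech scraper head is at crop (150,325), the walnut brush at (100,355) and the large tray at (330,265), against the plinth. The four chips are at (139,87), (168,107), (189,142) and (246,150). Next: chip positions and a move planner.

```bash
cat >> h.py <<'E'
PC=np.array([.6635,-.008]); PY=-.0436
def topl(p,c0=PC,yaw=PY):
    d=np.asarray(p)[:2]-c0; c,s=np.cos(yaw),np.sin(yaw); return np.array([c*d[0]+s*d[1],-s*d[0]+c*d[1]])
def frpl(p,c0=PC,yaw=PY):
    c,s=np.cos(yaw),np.sin(yaw); return c0+np.array([c*p[0]-s*p[1],s*p[0]+c*p[1]])
def plan(target,yawx,n,start=None):
    """rows from current pose to tool-down pose with TCP target, tool-x yaw; n rows"""
    s=robot.read_state(); M0=R.from_rotvec(s["orientation"]); p0=np.array(s["tool_pos"])
    c,sn=np.cos(yawx),np.sin(yawx); M1=R.from_matrix(np.array([[c,sn,0],[sn,-c,0],[0,0,-1]]))
    rv=(M0.inv()*M1).as_rotvec(); d=(np.array(target)-p0)/n; M=M0; rows=[]
    for i in range(n):
        rows.append([[float(a) for a in (M.inv().apply(d)*1000).round(1)],[float(a) for a in (rv/n).round(4)]]); M=M*R.from_rotvec(rv/n)
    for i in range(0,n,12): print(str(rows[i:i+12]).replace(" ",""))
def st():
    s=robot.read_state(); M=R.from_rotvec(s["orientation"]).as_matrix(); print("t",round(s["t"],2),"p",np.round(s["tool_pos"],4),"yawx",round(np.arctan2(M[1,0],M[0,0]),3),"tilt",round(np.arccos(min(1,-M[2,2])),4),"F",np.round(s["force"],1),"op",round(s["opening"],4),"g",np.round(s["gripper_force"],1),"q",np.round(s["q"],2))
def chips(tag):
    out={}
    for n in ["side","scene"]:
        if tag=="0": z=np.load(f"{n}0.npz",allow_pickle=True); p=z["p"]; c=z["c"].item()
        else: c=robot.calibration(n); p,_=robot.read_camera(n); cv2.imwrite(f"pics/{n}{tag}.png",p)
        H=cv2.cvtColor(p,cv2.COLOR_BGR2HSV); m=((H[...,2]>(165 if n=="side" else 150))&(H[...,1]<50)).astype(np.uint8)
        k,l,s,ce=cv2.connectedComponentsWithStats(m)
        for i in range(1,k):
            if 12<s[i,4]<250:
                q=topl(ray(n,*ce[i],.041,c))
                if abs(q[0])<.125 and -.33<q[1]<.21: print(n,ce[i].round(1),s[i,4],"plinth",(q*1000).round(),"V",int(p[l==i].mean()))
E
python3 - <<'E'
from h import *
chips("0")
for u,v in [(325.6,214.8),(337,222.8),(345.6,236.8),(368.4,240)]: print((topl(ray("side",u,v,.041))*1000).round())
# edges of head tops: brush & scraper in organiser-frame
for n in ["side","scene"]:
    z=np.load(f"{n}0.npz",allow_pickle=True);p,d,c=z["p"],z["d"],z["c"].item();X=cloud(n,d,c)
    Q=np.stack([X[...,0]-.431,X[...,1]+.417],-1); ys=np.array([.987,.158]); xs=np.array([.158,-.987])
    ox,oy=Q@xs,Q@ys; m=(d>0)&(ox<-.11)&(ox>-.19)&(abs(oy)<.07)&(X[...,2]>.03)&(X[...,2]<.045)
    for lo,hi in [(-.07,.005),(.005,.07)]:
        k=m&(oy>lo)&(oy<hi); print(n,k.sum(),"oy",np.percentile(oy[k],[3,50,97]).round(4),"slope",np.polyfit(ox[k],oy[k],1)[0].round(3),"z",np.median(X[...,2][k]).round(4))
    m2=(d>0)&(abs(oy-.033)<.012)&(ox<-.11)&(X[...,2]>.03)&(X[...,2]<.05)&(ox>-.25); print("front ox",np.percentile(ox[m2],[2]))
ph=.159+np.pi/2
plan([.437,-.27,.33],1.73,22)
E
```

```text
side [358.8 210.9] 14 plinth [88. 43.] V 161
scene [304.3 281.5] 30 plinth [-24. -30.] V 161
scene [321.6 293.2] 32 plinth [-4. 37.] V 160
scene [342.  299.2] 13 plinth [-10.  97.] V 154
[-7. 88.]
[-3. 35.]
[-23. -33.]
[ 21. -83.]
side 380 oy [-0.0507 -0.036  -0.0168] slope 0.015 z 0.0347
side 298 oy [0.019  0.0293 0.0437] slope 0.016 z 0.0388
front ox [-0.2039282]
scene 150 oy [-0.0489 -0.028  -0.0074] slope 0.022 z 0.0335
scene 151 oy [0.022  0.0389 0.0515] slope 0.011 z 0.0371
front ox [-0.20966212]
[[[-23.1,-30.6,3.4],[-0.0001,0.0,0.0454]],[[-24.5,-29.5,3.4],[-0.0001,0.0,0.0454]],[[-25.8,-28.3,3.4],[-0.0001,0.0,0.0454]],[[-27.1,-27.1,3.4],[-0.0001,0.0,0.0454]],[[-28.3,-25.9,3.4],[-0.0001,0.0,0.0454]],[[-29.4,-24.6,3.4],[-0.0001,0.0,0.0454]],[[-30.5,-23.2,3.4],[-0.0001,0.0,0.0454]],[[-31.5,-21.8,3.4],[-0.0001,0.0,0.0454]],[[-32.5,-20.3,3.4],[-0.0001,0.0,0.0454]],[[-33.4,-18.8,3.4],[-0.0001,0.0,0.0454]],[[-34.2,-17.3,3.4],[-0.0001,0.0,0.0454]],[[-34.9,-15.7,3.4],[-0.0001,0.0,0.0454]]]
[[[-35.6,-14.1,3.4],[-0.0001,0.0,0.0454]],[[-36.2,-12.5,3.4],[-0.0001,0.0,0.0454]],[[-36.8,-10.8,3.4],[-0.0001,0.0,0.0454]],[[-37.2,-9.2,3.4],[-0.0001,0.0,0.0454]],[[-37.6,-7.5,3.4],[-0.0001,0.0,0.0454]],[[-37.9,-5.7,3.4],[-0.0001,0.0,0.0454]],[[-38.1,-4.0,3.4],[-0.0001,0.0,0.0454]],[[-38.3,-2.3,3.4],[-0.0001,0.0,0.0454]],[[-38.3,-0.5,3.4],[-0.0001,0.0,0.0454]],[[-38.3,1.2,3.4],[-0.0001,0.0,0.0454]]]
```

apply_moves --series '[[[-23, -30.5, 3.4], [0, 0, 0.045]], [[-24.5, -29.5, 3.4], [0, 0, 0.045]], [[-26, -28.5, 3.4], [0, 0, 0.045]], [[-27, -27, 3.4], [0, 0, 0.045]], [[-28.5, -26, 3.4], [0, 0, 0.045]], [[-29.5, -24.5, 3.4], [0, 0, 0.045]], [[-30.5, -23, 3.4], [0, 0, 0.045]], [[-31.5, -22, 3.4], [0, 0, 0.045]], [[-32.5, -20.5, 3.4], [0, 0, 0.045]], [[-33.5, -19, 3.4], [0, 0, 0.045]], [[-34, -17.5, 3.4], [0, 0, 0.045]], [[-35, -15.5, 3.4], [0, 0, 0.045]]]' --claw 0.43

```text
t: 1.15
tool_pos: [0.3485, 0.1008, 0.3638]
orientation: [1.442, 2.791, 0.001]
force: [1.0, -0.2, 0.3]
opening: 0.0403
gripper_force: 0.0
```

apply_moves --series '[[[-35.5, -14, 3.4], [0, 0, 0.045]], [[-36, -12.5, 3.4], [0, 0, 0.045]], [[-37, -11, 3.4], [0, 0, 0.045]], [[-37, -9, 3.4], [0, 0, 0.045]], [[-37.5, -7.5, 3.4], [0, 0, 0.045]], [[-38, -5.5, 3.4], [0, 0, 0.045]], [[-38, -4, 3.4], [0, 0, 0.045]], [[-38, -2.5, 3.4], [0, 0, 0.045]], [[-38, -0.5, 3.4], [0, 0, 0.045]], [[-38, 1, 3.4], [0, 0, 0.045]], [[0, 0, 0], [0, 0, 0]], [[0, 0, 0], [0, 0, 0]]]'

```text
t: 2.15
tool_pos: [0.4403, -0.2697, 0.3286]
orientation: [-2.028, -2.396, 0.0]
force: [0.1, 1.2, 0.4]
opening: 0.0399
gripper_force: 0.0
```

```bash
python3 - <<'E'
from h import *
st(); c=robot.calibration("wrist"); p,d=robot.read_camera("wrist"); cv2.imwrite("pics/w1.png",p); np.savez("w1.npz",p=p,d=d,c=c)
X=cloud("wrist",d,c); H=cv2.cvtColor(p,cv2.COLOR_BGR2HSV)
for lo,hi in [(.025,.045)]:
    m=((d>0)&(X[...,2]>lo)&(X[...,2]<hi)&(X[...,1]>-.34)&(X[...,1]<-.15)&(X[...,0]>.3)&(X[...,0]<.5)).astype(np.uint8)
    k,l,s,ce=cv2.connectedComponentsWithStats(m)
    for i in range(1,k):
        if s[i,4]>300: P=X[l==i]; print(s[i],ce[i].round(),cv2.minAreaRect((P[:,:2]*1000).astype(np.float32)),np.median(P,0).round(3),p[l==i].mean(0).round())
E
```

```text
t 2.15 p [ 0.4403 -0.2697  0.3286] yawx 1.737 tilt 0.0027 F [0.1 1.2 0.4] op 0.0399 g 0.0 q [-0.65 -0.05  1.81 -0.    1.38 -0.82]
[ 192  128   63  182 8048] [224. 208.] ((374.2118835449219, -270.8175964355469), (36.58797836303711, 136.76918029785156), 11.151957511901855) [ 0.374 -0.258  0.035] [22. 38. 63.]
[ 294  148   38  168 5720] [313. 228.] ((439.7680969238281, -269.0399169921875), (26.115554809570312, 128.27122497558594), 9.727806091308594) [ 0.439 -0.26   0.039] [ 77. 121. 154.]
```

View pics/w1.png

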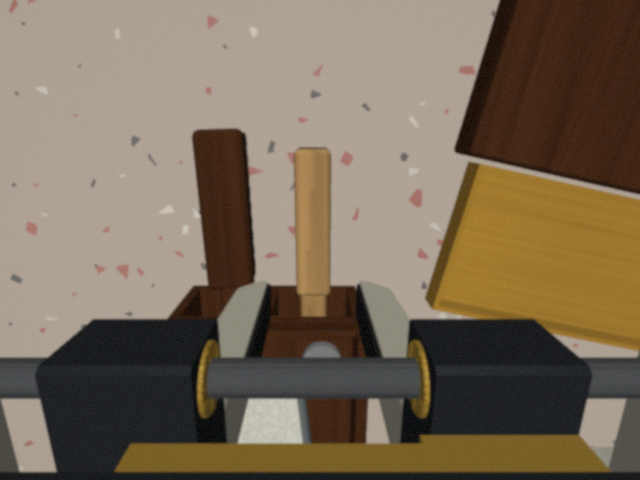

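apply_moves --series '[[[17, 0, 0], [0, 0, -0.004]], [[0, 0, 33], [0, 0, 0]], [[0, 0, 33], [0, 0, 0]], [[0, 0, 33], [0, 0, 0]], [[0, 0, 20], [0, 0, 0]], [[0, 0, 14.5], [0, 0, 0]], [[0, 0, 0], [0, 0, 0]], [[0, 0, 0], [0, 0, 0]]]'

```text
t: 2.87
tool_pos: [0.4375, -0.2501, 0.1964]
orientation: [-2.018, -2.406, -0.0]
force: [0.8, -0.3, 0.5]
opening: 0.0402
gripper_force: 0.0
```

apply_moves --series '[[[0, 0, 0], [0, 0, 0]], [[0, 0, 0], [0, 0, 0]], [[0, 0, 0], [0, 0, 0]], [[0, 0, 0], [0, 0, 0]], [[0, 0, 0], [0, 0, 0]], [[0, 0, -6], [0, 0, 0]], [[0, 0, 0], [0, 0, 0]]]' --claw 0 --newtons 40

```text
t: 3.45
tool_pos: [0.4383, -0.2517, 0.204]
orientation: [2.02, 2.403, 0.0]
force: [-0.1, -0.2, -0.5]
opening: 0.0256
gripper_force: 40.0
```

apply_moves --series '[[[15, 0, 0], [0, 0, 0]], [[25, 0, 0], [0, 0, 0]], [[30, 0, 0], [0, 0, 0]], [[30, 0, 0], [0, 0, 0]], [[30, 0, 0], [0, 0, 0]], [[20, 0, 0], [0, 0, 0]], [[0, 0, -15], [0, 0, 0]], [[0, 0, -20], [0, 0, 0]], [[0, 0, -15], [0, 0, 0]], [[0, 0, 0], [0, 0, 0]]]'

```text
t: 4.28
tool_pos: [0.4134, -0.1039, 0.2559]
orientation: [2.017, 2.401, 0.003]
force: [0.4, -0.1, -0.4]
opening: 0.0256
gripper_force: 40.0
```

```bash
python3 - <<'E'
from h import *
st(); plan([.476,.14,.2505],-.044,20)
E
```

```text
t 4.28 p [ 0.4134 -0.1039  0.2559] yawx 1.744 tilt 0.0059 F [ 0.4 -0.1 -0.4] op 0.0256 g 40.0 q [-0.37 -0.23  2.12  0.    1.25 -0.54]
[[[11.5,5.2,0.3],[0.0003,-0.0001,0.0894]],[[11.9,4.1,0.3],[0.0003,-0.0001,0.0894]],[[12.2,3.1,0.3],[0.0003,-0.0001,0.0894]],[[12.4,2.0,0.3],[0.0003,-0.0001,0.0894]],[[12.6,0.8,0.3],[0.0003,-0.0001,0.0894]],[[12.6,-0.3,0.2],[0.0003,-0.0001,0.0894]],[[12.5,-1.4,0.2],[0.0003,-0.0001,0.0894]],[[12.3,-2.5,0.2],[0.0003,-0.0001,0.0894]],[[12.1,-3.6,0.2],[0.0003,-0.0001,0.0894]],[[11.7,-4.7,0.2],[0.0003,-0.0001,0.0894]],[[11.2,-5.7,0.2],[0.0003,-0.0001,0.0894]],[[10.7,-6.7,0.2],[0.0003,-0.0001,0.0894]]]
[[[10.0,-7.6,0.2],[0.0003,-0.0001,0.0894]],[[9.3,-8.5,0.3],[0.0003,-0.0001,0.0894]],[[8.5,-9.3,0.3],[0.0003,-0.0001,0.0894]],[[7.7,-10.0,0.3],[0.0003,-0.0001,0.0894]],[[6.7,-10.6,0.3],[0.0003,-0.0001,0.0894]],[[5.8,-11.2,0.3],[0.0003,-0.0001,0.0894]],[[4.7,-11.7,0.3],[0.0003,-0.0001,0.0894]],[[3.7,-12.0,0.3],[0.0003,-0.0001,0.0894]]]
```

apply_moves --series '[[[11.5, 5, 0.3], [0, 0, 0.089]], [[12, 4, 0.3], [0, 0, 0.089]], [[12, 3, 0.3], [0, 0, 0.089]], [[12.5, 2, 0.3], [0, 0, 0.089]], [[12.5, 1, 0.3], [0, 0, 0.089]], [[12.5, -0.5, 0], [0, 0, 0.089]], [[12.5, -1.5, 0], [0, 0, 0.089]], [[12.5, -2.5, 0], [0, 0, 0.089]], [[12, -3.5, 0], [0, 0, 0.089]], [[11.5, -4.5, 0], [0, 0, 0.089]], [[11, -5.5, 0], [0, 0, 0.09]], [[10.5, -6.5, 0], [0, 0, 0.09]]]'

```text
t: 5.28
tool_pos: [0.4487, 0.0423, 0.2499]
orientation: [-2.967, -1.031, 0.001]
force: [0.3, 0.7, -0.9]
opening: 0.0259
gripper_force: 40.0
```

apply_moves --series '[[[10, -7.5, 0], [0, 0, 0.09]], [[9.5, -8.5, 0], [0, 0, 0.09]], [[8.5, -9.5, 0], [0, 0, 0.09]], [[7.5, -10, 0], [0, 0, 0.09]], [[6.5, -10.5, 0], [0, 0, 0.09]], [[6, -11, 0], [0, 0, 0.09]], [[4.5, -12, 0], [0, 0, 0.09]], [[3.5, -12, 0], [0, 0, 0.09]], [[0, 0, 0], [0, 0, 0]], [[0, 0, 0], [0, 0, 0]]]'

```text
t: 6.12
tool_pos: [0.4731, 0.1396, 0.25]
orientation: [3.14, -0.067, -0.002]
force: [-0.1, -0.2, -2.1]
opening: 0.026
gripper_force: 40.0
```

```bash
python3 - <<'E'
from h import *
st()
c=robot.calibration("side"); p,d=robot.read_camera("side"); cv2.imwrite("pics/s2.png",p); X=cloud("side",d,c); H=cv2.cvtColor(p,cv2.COLOR_BGR2HSV)
m=(d>0)&(X[...,0]>.25)&(X[...,0]<.56)&(X[...,1]>.1)&(X[...,1]<.2)&(X[...,2]>.04)&(X[...,2]<.13)&(H[...,1]>70)&(H[...,0]>8)&(H[...,0]<28)
P=X[m]; print(len(P))
for a in np.arange(.28,.54,.03):
    k=P[(P[:,0]>a)&(P[:,0]<a+.03)]; 
    if len(k)>5: print(a.round(2),len(k),k.mean(0).round(4),np.percentile(k[:,2],[5,95]).round(4))
print(P[:,0].min(),P[:,0].max())
E
```

```text
t 6.12 p [0.4731 0.1396 0.25  ] yawx -0.043 tilt 0.0012 F [-0.1 -0.2 -2.1] op 0.026 g 40.0 q [ 0.18 -0.02  1.94 -0.    1.23  1.8 ]
542
0.31 75 [0.3259 0.1399 0.0851] [0.0763 0.0902]
0.34 77 [0.3553 0.1379 0.085 ] [0.0767 0.0908]
0.37 73 [0.385  0.136  0.0853] [0.0768 0.0908]
0.4 110 [0.4161 0.1333 0.0827] [0.0673 0.0923]
0.43 123 [0.4449 0.1308 0.0824] [0.0654 0.0924]
0.46 35 [0.467  0.1399 0.0881] [0.0747 0.0929]
0.49 47 [0.5066 0.1227 0.0745] [0.0641 0.0842]
0.31165028193207844 0.5231408116814444
```

apply_moves --series '[[[0, 0, 20], [0, 0, 0]], [[0, 0, 15], [0, 0, 0]], [[0, 0, 10], [0, 0, 0]], [[0, 0, 5], [0, 0, 0]], [[0, 0, 3], [0, 0, 0]], [[0, 0, 0], [0, 0, 0]], [[0, 0, 0], [0, 0, 0]], [[0, 0, 0], [0, 0, 0]]]'

```text
t: 6.83
tool_pos: [0.4737, 0.1394, 0.1984]
orientation: [-3.141, 0.072, -0.002]
force: [0.3, 0.7, -0.5]
opening: 0.0258
gripper_force: 40.0
```

apply_moves --series '[[[0, 0, 0], [0, 0, 0]], [[0, 0, 0], [0, 0, 0]], [[0, 0, 0], [0, 0, 0]], [[0, 0, 0], [0, 0, 0]], [[0, 0, 0], [0, 0, 0]], [[0, 0, -15], [0, 0, 0]], [[0, 0, -30], [0, 0, 0]], [[0, 0, -40], [0, 0, 0]], [[0, 0, -30], [0, 0, 0]], [[0, 0, 0], [0, 0, 0]], [[0, 0, 0], [0, 0, 0]]]' --claw 0.6

```text
t: 7.75
tool_pos: [0.4744, 0.1397, 0.3156]
orientation: [-3.14, 0.072, -0.008]
force: [-0.8, -1.1, -0.1]
opening: 0.0557
gripper_force: 0.0
```

```bash
cat > sc.py <<'E'
from h import *
def scraper(n="wrist",zr=(.028,.046),xr=(.25,.56),yr=(.05,.23)):
    c=robot.calibration(n); p,d=robot.read_camera(n); X=cloud(n,d,c); H=cv2.cvtColor(p,cv2.COLOR_BGR2HSV)
    m=(d>0)&(X[...,0]>xr[0])&(X[...,0]<xr[1])&(X[...,1]>yr[0])&(X[...,1]<yr[1])&(X[...,2]>zr[0])&(X[...,2]<zr[1])&(H[...,1]>70)
    P=X[m]; r=cv2.minAreaRect((P[:,:2]*1000).astype(np.float32)); print(n,len(P),r,"z",np.percentile(P[:,2],[5,50,95]).round(4)); return P
if __name__=="__main__":
    st(); scraper(); P=scraper("side")
    for a in np.arange(.3,.54,.03):
        k=P[(P[:,0]>a)&(P[:,0]<a+.03)]
        if len(k)>5: print(a.round(2),k.mean(0).round(4))
E
python3 sc.py
```

```text
t 7.75 p [0.4744 0.1397 0.3156] yawx -0.046 tilt 0.0054 F [-0.8 -1.1 -0.1] op 0.0557 g 0.0 q [ 0.18 -0.1   1.89  0.    1.35  1.8 ]
wrist 9693 ((436.9117431640625, 118.40858459472656), (246.1702880859375, 136.79026794433594), 0.003552954411134124) z [0.0344 0.038  0.0402]
side 575 ((441.0302429199219, 102.56511688232422), (247.8772735595703, 125.6928939819336), 5.927967548370361) z [0.0292 0.0361 0.0406]
0.3 [0.3217 0.1404 0.0343]
0.33 [0.3458 0.1394 0.0358]
0.36 [0.3749 0.1376 0.0354]
0.39 [0.4052 0.1363 0.0352]
0.42 [0.4349 0.1339 0.0368]
0.45 [0.4655 0.1327 0.0367]
0.48 [0.4945 0.1302 0.0366]
0.51 [0.5143 0.1313 0.0374]
0.54 [0.5552 0.1059 0.0337]
```

apply_moves --series '[[[0, 0, 0], [0, 0, -0.121]], [[0, 0, 0], [0, 0, -0.121]], [[0, 0, 0], [0, 0, -0.121]], [[0, 0, 0], [0, 0, -0.121]], [[0, 0, 0], [0, 0, -0.121]], [[0, 0, 0], [0, 0, -0.121]], [[0, 0, 0], [0, 0, -0.121]], [[0, 0, 0], [0, 0, -0.121]], [[0, 0, 0], [0, 0, -0.121]], [[0, 0, 0], [0, 0, -0.121]], [[0, 0, 0], [0, 0, -0.121]], [[0, 0, 0], [0, 0, -0.121]]]' --claw 0.55

```text
t: 8.85
tool_pos: [0.4726, 0.1394, 0.3106]
orientation: [-2.389, -2.037, 0.005]
force: [0.9, 1.0, -0.1]
opening: 0.0508
gripper_force: 0.0
```

apply_moves --series '[[[0, 0, 0], [0, 0, -0.121]], [[0, 0, 0], [0, 0, -0.121]], [[0, 0, 0], [0, 0, -0.121]], [[0, 0, 0], [0, 0, -0.121]], [[0, 0, 0], [0, 0, -0.121]], [[0, 0, 0], [0, 0, -0.121]], [[0, 0, 0], [0, 0, -0.121]], [[0, 0, 0], [0, 0, -0.121]], [[0, 0, 0], [0, 0, -0.121]], [[0, 0, 0], [0, 0, -0.121]], [[0, 0, 0], [0, 0, -0.121]], [[0, 0, 0], [0, 0, -0.121]]]'

```text
t: 9.85
tool_pos: [0.4726, 0.1394, 0.3106]
orientation: [-0.434, -3.108, 0.002]
force: [-0.2, -0.2, -0.4]
opening: 0.0511
gripper_force: 0.0
```

```bash
python3 - <<'E'
from h import *
st(); plan([.357,.1452,.27],-.048+np.pi,7)
E
```

```text
t 9.85 p [0.4726 0.1394 0.3106] yawx 2.864 tilt 0.004 F [-0.2 -0.2 -0.4] op 0.0511 g 0.0 q [ 0.18 -0.09  1.89  0.    1.35 -1.11]
[[[16.1,-3.7,5.9],[-0.0002,-0.0005,-0.0328]],[[16.2,-3.2,5.9],[-0.0002,-0.0005,-0.0328]],[[16.3,-2.7,5.8],[-0.0002,-0.0005,-0.0328]],[[16.4,-2.1,5.8],[-0.0002,-0.0005,-0.0328]],[[16.5,-1.6,5.8],[-0.0002,-0.0005,-0.0328]],[[16.5,-1.0,5.8],[-0.0002,-0.0005,-0.0328]],[[16.5,-0.5,5.8],[-0.0002,-0.0005,-0.0328]]]
```

apply_moves --series '[[[16, -3.7, 6], [0, 0, -0.033]], [[16, -3.2, 6], [0, 0, -0.033]], [[16.3, -2.7, 6], [0, 0, -0.033]], [[16.4, -2, 6], [0, 0, -0.033]], [[16.5, -1.6, 6], [0, 0, -0.033]], [[16.5, -1, 6], [0, 0, -0.033]], [[16.5, -0.5, 5], [0, 0, -0.033]], [[0, 0, 30], [0, 0, 0]], [[0, 0, 25], [0, 0, 0]], [[0, 0, 13], [0, 0, 0]], [[0, 0, 6], [0, 0, 0]], [[0, 0, 0], [0, 0, 0]]]'

```text
t: 10.85
tool_pos: [0.3565, 0.1456, 0.1952]
orientation: [-0.083, -3.135, 0.003]
force: [-0.6, -0.5, 0.2]
opening: 0.051
gripper_force: 0.0
```

apply_moves --series '[[[0, 0, 0], [0, 0, 0]], [[0, 0, 0], [0, 0, 0]], [[0, 0, 0], [0, 0, 0]], [[0, 0, 0], [0, 0, 0]], [[0, 0, 0], [0, 0, 0]], [[0, 0, 0], [0, 0, 0]], [[0, 0, 0], [0, 0, 0]], [[0, 0, -15], [0, 0, 0]], [[0, 0, -20], [0, 0, 0]], [[0, 0, -10], [0, 0, 0]], [[0, 0, 0], [0, 0, 0]], [[0, 0, 0], [0, 0, 0]]]' --claw 0 --newtons 60

```text
t: 11.85
tool_pos: [0.3584, 0.1461, 0.2431]
orientation: [0.083, 3.139, 0.001]
force: [0.1, 0.3, -2.3]
opening: 0.0196
gripper_force: 60.0
```

```bash
python3 - <<'E'
from sc import *
st(); 
P=scraper("side",(.06,.11),(.25,.545),(.09,.2))
for a in np.arange(.3,.54,.03):
    k=P[(P[:,0]>a)&(P[:,0]<a+.03)]
    if len(k)>5: print(a.round(2),k.mean(0).round(4),np.percentile(k[:,2],[95]).round(4))
print(P[:,0].min(),P[:,0].max())
P=scraper("scene",(.06,.11),(.25,.545),(.09,.2))
for a in np.arange(.3,.54,.03):
    k=P[(P[:,0]>a)&(P[:,0]<a+.03)]
    if len(k)>5: print(a.round(2),k.mean(0).round(4),np.percentile(k[:,2],[95]).round(4))
print(P[:,0].min(),P[:,0].max())
chips("2")
E
```

```text
t 11.85 p [0.3584 0.1461 0.2431] yawx 3.089 tilt 0.0015 F [ 0.1  0.3 -2.3] op 0.0196 g 60.0 q [ 0.25 -0.34  2.23  0.    1.25 -1.26]
side 485 ((419.6694641113281, 138.98146057128906), (34.70317840576172, 212.49525451660156), 84.74930572509766) z [0.0625 0.0783 0.0851]
0.3 [0.3214 0.1421 0.0779] [0.0834]
0.33 [0.3423 0.141  0.0787] [0.0836]
0.36 [0.3833 0.1341 0.0711] [0.0736]
0.39 [0.4076 0.1306 0.0699] [0.0773]
0.42 [0.4373 0.1293 0.0749] [0.0855]
0.45 [0.4644 0.1303 0.0766] [0.0854]
0.48 [0.4945 0.1287 0.0772] [0.0856]
0.51 [0.5162 0.1274 0.0755] [0.0843]
0.3131405214444996 0.5253020775372632
scene 397 ((427.8489990234375, 143.88232421875), (29.061647415161133, 197.61195373535156), 87.2479248046875) z [0.0639 0.079  0.0843]
0.33 [0.3519 0.1456 0.0786] [0.0834]
0.36 [0.3755 0.1466 0.0782] [0.0822]
0.39 [0.4053 0.1465 0.0781] [0.0828]
0.42 [0.4355 0.1459 0.0787] [0.0843]
0.45 [0.4657 0.1454 0.0782] [0.0852]
0.48 [0.4963 0.1433 0.078 ] [0.0847]
0.51 [0.5189 0.1408 0.0733] [0.0833]
0.32884033736945445 0.5270956248425086
side [359.2 211.4] 29 plinth [87. 40.] V 163
scene [304.3 281.5] 30 plinth [-24. -30.] V 162
scene [321.7 293.2] 33 plinth [-4. 37.] V 161
scene [342.  298.9] 16 plinth [-11.  96.] V 154
```

```bash
python3 - <<'E'
from h import *
t=frpl([-.114,.142]); print(t, topl([.3584,.1461])*1000); plan([*t,.2385],-.0475+np.pi,10)
E
```

```text
[0.55579758 0.13883388] [-311.52668601  140.65540837]
[[[-19.8,0.3,0.3],[-0.0001,-0.0002,-0.0005]],[[-19.8,0.3,0.3],[-0.0001,-0.0002,-0.0005]],[[-19.8,0.3,0.3],[-0.0001,-0.0002,-0.0005]],[[-19.8,0.3,0.3],[-0.0001,-0.0002,-0.0005]],[[-19.8,0.3,0.3],[-0.0001,-0.0002,-0.0005]],[[-19.8,0.3,0.3],[-0.0001,-0.0002,-0.0005]],[[-19.8,0.3,0.3],[-0.0001,-0.0002,-0.0005]],[[-19.8,0.3,0.3],[-0.0001,-0.0002,-0.0005]],[[-19.8,0.3,0.3],[-0.0001,-0.0002,-0.0005]],[[-19.8,0.2,0.3],[-0.0001,-0.0002,-0.0005]]]
```

apply_moves --series '[[[-20, 0.3, 0], [0, 0, 0]], [[-20, 0.3, 0], [0, 0, 0]], [[-20, 0.3, 0], [0, 0, 0]], [[-20, 0.3, 0], [0, 0, 0]], [[-20, 0.3, 0], [0, 0, 0]], [[-20, 0.3, 0], [0, 0, 0]], [[-20, 0.3, 0], [0, 0, 0]], [[-20, 0.3, 0], [0, 0, 0]], [[-20, 0.3, 0], [0, 0, 0]], [[-18, 0.3, 0], [0, 0, 0]], [[0, 0, 0], [0, 0, 0]], [[0, 0, 0], [0, 0, 0]]]'

```text
t: 13.05
tool_pos: [0.5561, 0.1384, 0.2416]
orientation: [-0.084, -3.138, 0.001]
force: [-0.3, 1.0, -1.8]
opening: 0.0196
gripper_force: 60.0
```

```bash
python3 - <<'E'
from h import *
st(); print(topl(robot.read_state()["tool_pos"])*1000)
a,_=robot.read_camera("side"); b,_=robot.read_camera("scene")
a=cv2.resize(a[160:310,230:470],None,fx=2.5,fy=2.5,interpolation=cv2.INTER_CUBIC)[:,:400]; 
a=cv2.resize(_a:=a,(400,375)) if a.shape[1]!=400 else a
b=cv2.resize(b[230:380,230:430],None,fx=2,fy=2,interpolation=cv2.INTER_CUBIC); b=cv2.copyMakeBorder(b,0,75,0,0,cv2.BORDER_CONSTANT)
cv2.imwrite("pics/ins.png",np.hstack([a,b]))
E
```

```text
t 13.05 p [0.5561 0.1384 0.2416] yawx 3.088 tilt 0.002 F [-0.3  1.  -1.8] op 0.0196 g 60.0 q [ 0.15  0.2   1.72  0.    1.22 -1.36]
[-113.64484149  141.58430831]
```

View pics/ins.png

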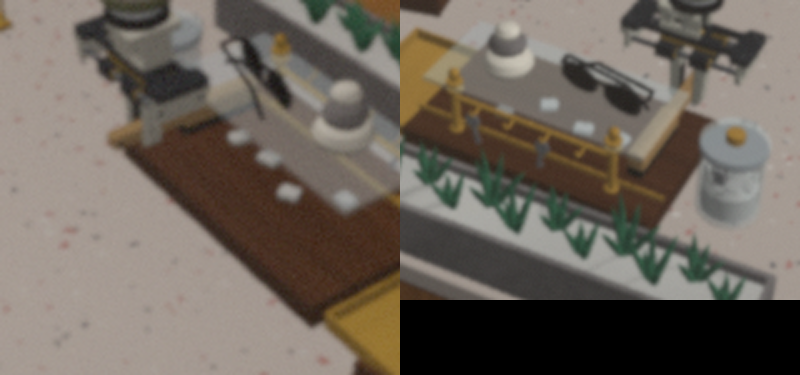

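apply_moves --series '[[[0, 0, 5], [0, 0, 0]], [[0, 0, 4], [0, 0, 0]], [[0, 0, 0], [0, 0, 0]], [[-0.1, -8, 0], [0, 0, 0]], [[-0.2, -15, 0], [0, 0, 0]], [[-0.2, -15, 0], [0, 0, 0]], [[-0.2, -15, 0], [0, 0, 0]], [[-0.2, -15, 0], [0, 0, 0]], [[-0.2, -15, 0], [0, 0, 0]], [[-0.2, -15, 0], [0, 0, 0]], [[-0.2, -15, 0], [0, 0, 0]], [[-0.2, -15, 0], [0, 0, 0]]]'

```text
t: 14.15
tool_pos: [0.5506, 0.01, 0.234]
orientation: [0.082, 3.14, 0.0]
force: [-0.5, 1.4, 1.0]
opening: 0.0199
gripper_force: 60.0
```

apply_moves --series '[[[-0.2, -15, 0], [0, 0, 0]], [[-0.2, -15, 0], [0, 0, 0]], [[-0.2, -15, 0], [0, 0, 0]], [[-0.2, -15, 0], [0, 0, 0]], [[-0.2, -15, 0], [0, 0, 0]], [[-0.2, -15, 0], [0, 0, 0]], [[-0.2, -10, 0], [0, 0, 0]], [[0, 0, 0], [0, 0, 0]]]'

```text
t: 14.82
tool_pos: [0.5468, -0.091, 0.234]
orientation: [0.085, 3.14, -0.002]
force: [0.0, -0.3, 1.3]
opening: 0.0189
gripper_force: 60.0
```

```bash
python3 - <<'E'
from h import *
st(); print(topl(robot.read_state()["tool_pos"])*1000)
a,_=robot.read_camera("side"); b,_=robot.read_camera("scene")
a=cv2.resize(a[170:320,290:450],None,fx=2.5,fy=2.5,interpolation=cv2.INTER_CUBIC)
b=cv2.resize(b[220:370,190:390],None,fx=2,fy=2,interpolation=cv2.INTER_CUBIC); b=cv2.copyMakeBorder(b,0,75,0,0,cv2.BORDER_CONSTANT)
cv2.imwrite("pics/sw1.png",np.hstack([a,b]))
E
```

```text
t 14.82 p [ 0.5468 -0.091   0.234 ] yawx 3.087 tilt 0.0011 F [ 0.  -0.3  1.3] op 0.0189 g 60.0 q [-0.26  0.16  1.78 -0.    1.2  -1.77]
[-112.94445354  -88.01147044]
```

View pics/sw1.png

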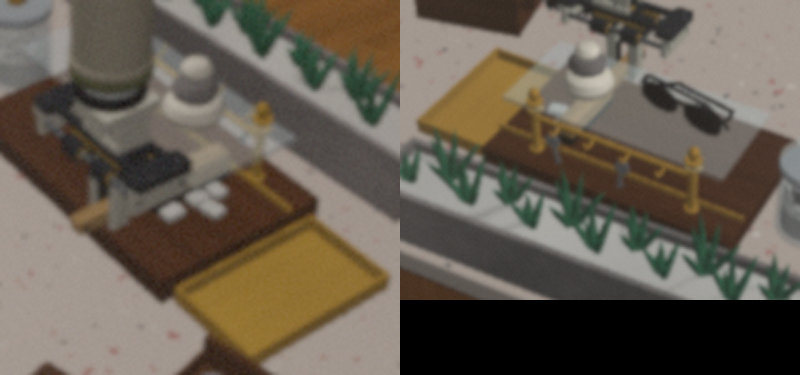

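apply_moves --series '[[[0.3, -10, 0], [0, 0, 0]], [[0.3, -12, 0], [0, 0, 0]], [[0.3, -12, 0], [0, 0, 0]], [[0.3, -12, 0], [0, 0, 0]], [[0.3, -12, 0], [0, 0, 0]], [[0, -12, 0], [0, 0, 0]], [[0, -12, 0], [0, 0, 0]], [[0, -12, 0], [0, 0, 0]], [[0, -12, 0], [0, 0, 0]], [[0, -12, 0], [0, 0, 0]], [[0, -12, 0], [0, 0, 0]], [[0, -8, 0], [0, 0, 0]]]'

```text
t: 15.92
tool_pos: [0.5379, -0.2287, 0.2335]
orientation: [-0.084, -3.14, 0.0]
force: [0.3, -0.0, -0.9]
opening: 0.0196
gripper_force: 60.0
```

```bash
python3 - <<'E'
from h import *
st(); print(topl(robot.read_state()["tool_pos"])*1000)
a,_=robot.read_camera("side"); b,_=robot.read_camera("scene")
a=cv2.resize(a[200:350,300:460],None,fx=2.5,fy=2.5,interpolation=cv2.INTER_CUBIC)
b=cv2.resize(b[200:350,180:380],None,fx=2,fy=2,interpolation=cv2.INTER_CUBIC); b=cv2.copyMakeBorder(b,0,75,0,0,cv2.BORDER_CONSTANT)
cv2.imwrite("pics/sw2.png",np.hstack([a,b]))
E
```

```text
t 15.92 p [ 0.5379 -0.2287  0.2335] yawx 3.088 tilt 0.0009 F [ 0.3 -0.  -0.9] op 0.0196 g 60.0 q [-0.49  0.24  1.69 -0.    1.21 -2.01]
[-115.87390906 -225.97218867]
```

View pics/sw2.png

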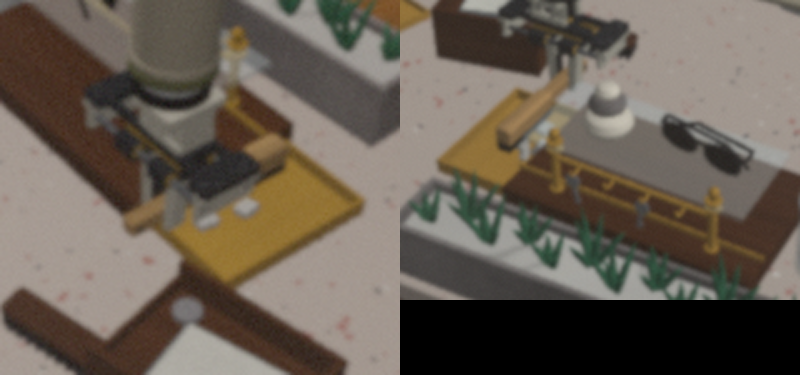

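apply_moves --series '[[[0, -6, 0], [0, 0, 0]], [[0, 0, -15], [0, 0, 0]], [[0, 0, -25], [0, 0, 0]], [[0, 0, -20], [0, 0, 0]], [[20, 0, 0], [0, 0, 0]], [[30, 10, 0], [0, 0, 0]], [[35, 20, 0], [0, 0, 0]], [[30, 30, 0], [0, 0, 0]], [[20, 30, 0], [0, 0, 0]], [[0, 0, 0], [0, 0, 0]], [[0, 0, 0], [0, 0, 0]]]'

```text
t: 16.93
tool_pos: [0.4076, -0.1351, 0.2938]
orientation: [0.079, 3.14, -0.0]
force: [0.6, 0.5, -0.8]
opening: 0.0198
gripper_force: 60.0
```

```bash
python3 - <<'E'
from h import *
st(); print(topl(robot.read_state()["tool_pos"])*1000)
a,_=robot.read_camera("side"); b,_=robot.read_camera("scene")
cv2.imwrite("pics/side5.png",a)
a=cv2.resize(a[200:350,320:480],None,fx=2.5,fy=2.5,interpolation=cv2.INTER_CUBIC)
b=cv2.resize(b[230:330,190:323],None,fx=3,fy=3,interpolation=cv2.INTER_CUBIC)[:,:400]; b=cv2.copyMakeBorder(b,0,375-b.shape[0],0,0,cv2.BORDER_CONSTANT)
cv2.imwrite("pics/sw3.png",np.hstack([a,b]))
E
```

```text
t 16.93 p [ 0.4076 -0.1351  0.2938] yawx 3.091 tilt 0.0003 F [ 0.6  0.5 -0.8] op 0.0198 g 60.0 q [-0.44 -0.27  2.07  0.    1.34 -1.96]
[-250.10639134 -138.12532835]
```

View pics/sw3.png

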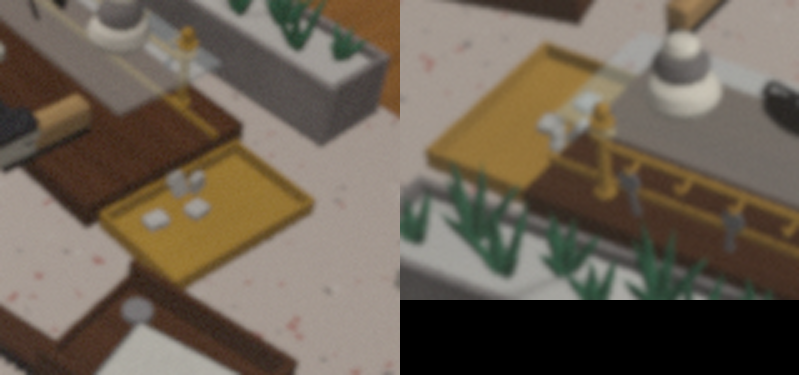

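```bash
python3 - <<'E'
from h import *
for n in ["side","scene"]:
    c=robot.calibration(n); p,d=robot.read_camera(n); X=cloud(n,d,c); H=cv2.cvtColor(p,cv2.COLOR_BGR2HSV)
    yw=PY; dx=X[...,0]-PC[0]; dy=X[...,1]-PC[1]; qx=np.cos(yw)*dx+np.sin(yw)*dy; qy=-np.sin(yw)*dx+np.cos(yw)*dy
    m=((d>0)&(abs(qx)<.095)&(qy<-.165)&(qy>-.31)&(H[...,1]<110)&(X[...,2]>0)&(X[...,2]<.07)).astype(np.uint8)
    k,l,s,ce=cv2.connectedComponentsWithStats(m)
    for i in range(1,k):
        if s[i,4]>10:
            w=l==i; print(n,ce[i].round(),s[i,4],"x",np.percentile(qx[w],[5,50,95]).round(3),"y",np.percentile(qy[w],[5,50,95]).round(3),"z",np.percentile(X[...,2][w],[5,50,95]).round(3))
E
```

```text
side [393. 272.] 151 x [-0.012  0.005  0.028] y [-0.223 -0.209 -0.19 ] z [0.006 0.019 0.03 ]
side [398. 283.] 74 x [-0.017 -0.007  0.007] y [-0.253 -0.242 -0.226] z [0.002 0.011 0.014]
side [382. 287.] 79 x [-0.064 -0.053 -0.039] y [-0.239 -0.229 -0.212] z [0.003 0.01  0.014]
scene [243. 274.] 119 x [-0.016  0.007  0.028] y [-0.249 -0.215 -0.184] z [0.001 0.012 0.034]
```

```bash
python3 - <<'E'
from h import *
n="side"; c=robot.calibration(n); p,d=robot.read_camera(n); X=cloud(n,d,c); H=cv2.cvtColor(p,cv2.COLOR_BGR2HSV)
Q=np.array([[topl(X[v,u]) for u in range(380,410)] for v in range(258,284)])
for v in range(262,282): print(v," ".join(f"{'*' if H[v,u,1]<110 else ' '}{Q[v-258,u-380,1]*1000:4.0f}/{X[v,u,2]*1000:2.0f}" for u in range(384,405)))
b=cv2.resize(p[255:295,370:420],None,fx=12,fy=12,interpolation=cv2.INTER_CUBIC); cv2.imwrite("pics/lean.png",b)
E
```

```text
262  -173/32  -179/37  -180/36  -181/35  -182/35  -181/32  -186/36  -185/32  -191/38  -190/35  -190/32  -191/32  -190/29  -189/25  -190/24  -192/24  -189/18  -193/22  -191/16  -196/22  -199/23
263  -179/35  -180/34  -181/33  -184/35  -185/35  -188/36  -190/37  -189/34  -190/34 *-190/32  -192/32  -191/28  -193/29  -187/18  -192/22  -190/18  -189/15  -196/22  -200/25  -200/22  -199/19
264  -183/37  -186/38  -186/37  -187/35  -188/35  -190/36  -189/32  -191/33  -188/27  -192/30  -192/27  -190/22  -192/24  -193/22  -191/18  -195/21  -900/960  -202/26  -197/17  -200/19  -199/15
265  -185/36  -186/35  -187/33  -191/37  -189/32  -191/33  -192/32  -192/30  -191/26  -191/24  -189/20  -188/16  -192/19  -193/18  -198/22  -198/21  -201/23  -199/17  -198/14  -200/14  -197/ 8
266  -188/36  -189/34  -191/35  -190/32  -191/31 *-191/29  -193/29  -192/26  -190/21  -191/21  -188/15  -189/14  -198/23  -198/21  -196/16  -201/20  -199/15  -199/13  -199/11  -199/ 9  -196/ 3
267  -188/31  -192/35  -190/30  -193/31 *-191/27 *-191/25 *-900/960 *-191/20  -192/20  -189/14  -198/23  -196/19  -202/24  -199/18  -1
[... 2061 characters left out ...]
7/11 *-216/ 8  -220/11  -217/ 5  -217/ 2  -220/ 4  -220/ 2  -222/ 3  -224/ 3  -226/ 3  -228/ 4  -230/ 4  -230/ 2  -233/ 4
279  -203/ 3  -206/ 6  -203/-0  -208/ 4  -208/ 2  -210/ 3  -213/ 4  -215/ 4  -214/ 2  -220/ 7  -221/ 6  -220/ 2  -221/ 2 *-225/ 6 *-222/-1 *-233/11 *-227/ 1  -231/ 4  -232/ 3  -234/ 5  -235/ 3
280  -204/ 1  -209/ 6  -209/ 3  -210/ 3  -210/ 0  -211/-0  -216/ 4  -216/ 2  -217/ 1  -221/ 4  -221/ 3  -220/-1 *-225/ 3 *-224/ 0 *-235/14 *-239/16 *-238/12 *-232/ 2 *-232/-0  -238/ 7  -239/ 5
281  -209/ 4  -211/ 5  -213/ 5  -215/ 5  -214/ 2  -216/ 2  -218/ 3  -220/ 4  -218/-2  -224/ 5 *-223/ 0 *-225/ 2 *-234/12 *-236/12 *-235/ 9 *-238/11 *-240/11 *-242/12 *-243/11 *-239/ 4  -241/ 4
```

View pics/lean.png

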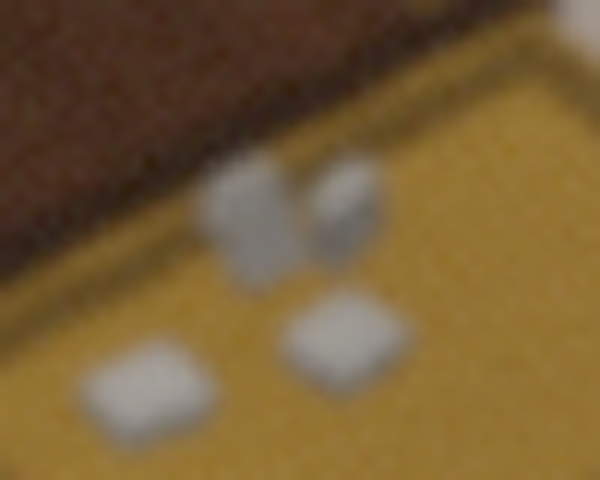

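Side zoom: two chips lie flat in the tray at about (150,390) and (345,340). The other two lean or stand just inside its wall at (250,220) and (345,205), with centres about 10 mm or more inside the outline and about 20 mm up. All four are in. Next, set down the scraper.

apply_moves --series '[[[6, 15, 0], [0, 0, 0]], [[6, 28, 0], [0, 0, 0]], [[6, 28, 0], [0, 0, 0]], [[5, 28, 0], [0, 0, 0]], [[5, 28, 0], [0, 0, 0]], [[5, 28, 0], [0, 0, 0]], [[5, 28, 0], [0, 0, 0]], [[5, 28, 0], [0, 0, 0]], [[5, 28, 0], [0, 0, 0]], [[4, 25, 0], [0, 0, 0]], [[0, 15, 0], [0, 0, 0]], [[0, 0, 0], [0, 0, 0]]]'

```text
t: 18.18
tool_pos: [0.3718, 0.1469, 0.2942]
orientation: [0.079, 3.141, 0.002]
force: [-0.5, -0.3, -1.1]
opening: 0.0197
gripper_force: 60.0
```

apply_moves --series '[[[0, 0, 30], [0, 0, 0]], [[0, 0, 30], [0, 0, 0]], [[0, 0, 20], [0, 0, 0]], [[0, 0, 10], [0, 0, 0]], [[0, 0, 0], [0, 0, 0]], [[0, 0, 0], [0, 0, 0]]]'

```text
t: 18.68
tool_pos: [0.3717, 0.1443, 0.2042]
orientation: [-0.084, -3.14, 0.001]
force: [-0.1, 0.4, -1.2]
opening: 0.0195
gripper_force: 60.0
```

```bash
python3 - <<'E'
from sc import *
st(); P=scraper("scene",(.02,.07),(.25,.535),(.09,.2))
for a in np.arange(.3,.54,.03):
    k=P[(P[:,0]>a)&(P[:,0]<a+.03)]
    if len(k)>5: print(a.round(2),k.mean(0).round(4),np.percentile(k[:,2],[95]).round(4))
E
```

```text
t 18.68 p [0.3717 0.1443 0.2042] yawx 3.088 tilt 0.001 F [-0.1  0.4 -1.2] op 0.0195 g 60.0 q [ 0.24 -0.23  2.22 -0.    1.15 -1.28]
scene 374 ((441.336669921875, 141.68411254882812), (28.609113693237305, 187.3095245361328), 88.57440185546875) z [0.0256 0.0418 0.0472]
0.36 [0.377  0.1441 0.0403] [0.0455]
0.39 [0.4056 0.1451 0.0403] [0.0449]
0.42 [0.438  0.1449 0.0413] [0.0473]
0.45 [0.4651 0.144  0.0409] [0.0469]
0.48 [0.4942 0.1426 0.041 ] [0.048]
0.51 [0.5236 0.1417 0.038 ] [0.0471]
```

Still level, about 8.5 mm above the terrazzo. Lower it and release.

apply_moves --series '[[[0, 0, 5], [0, 0, 0]], [[0, 0, 3], [0, 0, 0]], [[0, 0, 0.5], [0, 0, 0]], [[0, 0, 0], [0, 0, 0]], [[0, 0, 0], [0, 0, 0]], [[0, 0, 0], [0, 0, 0]]]'

```text
t: 19.23
tool_pos: [0.3722, 0.1451, 0.1971]
orientation: [0.082, 3.138, 0.001]
force: [-3.8, -0.4, 9.4]
opening: 0.0194
gripper_force: 60.0
```

apply_moves --series '[[[0, 0, 0], [0, 0, 0]], [[0, 0, 0], [0, 0, 0]], [[0, 0, 0], [0, 0, 0]], [[0, 0, 0], [0, 0, 0]], [[0, 0, 0], [0, 0, 0]], [[0, 0, 0], [0, 0, 0]], [[0, 0, -15], [0, 0, 0]], [[0, 0, -35], [0, 0, 0]], [[0, 0, -40], [0, 0, 0]], [[0, 0, -30], [0, 0, 0]], [[0, 0, 0], [0, 0, 0]], [[0, 0, 0], [0, 0, 0]]]' --claw 0.6

```text
t: 20.23
tool_pos: [0.3722, 0.145, 0.3176]
orientation: [0.083, 3.136, 0.002]
force: [-0.9, 0.0, -0.9]
opening: 0.0556
gripper_force: 0.0
```

```bash
python3 - <<'E'
from sc import *
st(); P=scraper("scene",(.01,.07),(.25,.535),(.09,.2))
for a in np.arange(.3,.54,.03):
    k=P[(P[:,0]>a)&(P[:,0]<a+.03)]
    if len(k)>5: print(a.round(2),k.mean(0).round(4),np.percentile(k[:,2],[95]).round(4))
n="side"; p,d=robot.read_camera(n); X=cloud(n,d); H=cv2.cvtColor(p,cv2.COLOR_BGR2HSV)
q=np.array([topl(v) for v in X.reshape(-1,3)]).reshape(480,640,2)
m=((d>0)&(abs(q[...,0])<.095)&(q[...,1]<-.165)&(q[...,1]>-.31)&(H[...,1]<110)&(X[...,2]>0)&(X[...,2]<.07)).astype(np.uint8)
k,l,s,ce=cv2.connectedComponentsWithStats(m)
for i in range(1,k):
    if s[i,4]>10: print(ce[i].round(),s[i,4],np.median(q[l==i],0).round(3),np.median(X[l==i][:,2]).round(3))
E
```

```text
t 20.23 p [0.3722 0.145  0.3176] yawx 3.089 tilt 0.0049 F [-0.9  0.  -0.9] op 0.0556 g 0.0 q [ 0.24 -0.39  2.13 -0.    1.4  -1.27]
scene 396 ((433.3875732421875, 143.32119750976562), (25.91181755065918, 203.24693298339844), 87.93022918701172) z [0.0202 0.0357 0.0412]
0.33 [0.3463 0.1487 0.0342] [0.0396]
0.36 [0.3754 0.1486 0.0346] [0.04]
0.39 [0.4051 0.1466 0.034 ] [0.0389]
0.42 [0.4369 0.1453 0.0349] [0.0411]
0.45 [0.465  0.1451 0.034 ] [0.0412]
0.48 [0.4949 0.1435 0.0349] [0.0418]
0.51 [0.5233 0.1428 0.0329] [0.0413]
[395. 276.] 225 [-0.    -0.218] 0.014
[382. 287.] 80 [-0.054 -0.229] 0.01
```

The scraper stands level, the chips are in the tray and the gripper is clear, so I'm handing in.

```bash
python3 -c "
from plant import robot
print(robot.close_job())"
```

```text
the job is handed in; nothing more can be done
None
```

The job is handed in at about 20 s: by the last camera check all four chips are in the tray (two of them leaning just inside its wall) and the scraper stands on its blade on the terrazzo, released; the hand-in returned no verdict.

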